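Push the spacer blocks home and close the keeper

TASK

Push the row of four aluminium spacer blocks along the rail by pushing the last block, all four as one train without opening the row, until the train stands fully home against the blue end stop. Then push the yellow plate in as far as it goes, so that the keeper bar closes across the rail behind the last block, and leave everything clear. Do not lift or tip the blocks, and leave the bushing, the black nut and the collet where they stand.

Things in the scene. Friction and masses are not known exactly. Their poses are not given: they have to be found in the camera images.
- rail: Fixed rail, 365 mm long. Origin: underside, on the channel's centre line. +y runs along it to the end stop (inner face at y 165 mm), the -y end (y -185 mm) is open, +x points to the keeper's side (away from the robot). Base 72 mm wide; channel floor at z 8 mm; aluminium guide strips, inner faces at x -18 and 18 mm, tops at z 16 mm: the upper 16 mm of the blocks stand above them.
- stop_face (a point): Centre of the blue end stop's inner face, at channel-floor height (8 mm); axes as the rail's. The stop is 60 mm wide, its top at z 38 mm. With the train home the head block touches it, the block origins are 26, 78, 130 and 182 mm from it and the tail face 208 mm, 4 mm clear of the keeper bar.
- keeper (a joint): Travel of the keeper in m along the rail's -x: near 0 = open, bar beside the rail; 0.055 = fully closed against its stop, bar across the channel. Friction 1.5 N; stays where left; a block in its way stops it. Steel bar at rail y -57 to -47 mm, z 17 to 27 mm; its guide beside the rail (x 26 to 70, y -74 to -30 mm) is up to 27 mm high.
- push_plate (a point): Centre of the outer face of the yellow plate on the keeper, moving with it; axes as the rail's. The face looks along the rail's +x and is pushed along -x. It is 100 mm wide along the rail, from 18 to 58 mm above the work surface (this point: 42 mm). The work surface beyond it is free. Behind, the plate slopes down to the bar.
- block_1: Pale milled aluminium spacer block, the first (nearest the end stop, the head of the row) of four alike. 52 mm long (its y, along the rail), 32 mm wide (x), 24 mm high, about 0.1 kg. Origin: centre of its underside. Its top is 32 mm above the work surface. The blocks start touching in a row, 40 to 95 mm short of home; sliding the row takes a few N.
- block_2: Pale milled aluminium spacer block, the second of four alike. 52 mm long (its y, along the rail), 32 mm wide (x), 24 mm high, about 0.1 kg. Origin: centre of its underside. Its top is 32 mm above the work surface. The blocks start touching in a row, 40 to 95 mm short of home; sliding the row takes a few N.
- block_3: Pale milled aluminium spacer block, the third of four alike. 52 mm long (its y, along the rail), 32 mm wide (x), 24 mm high, about 0.1 kg. Origin: centre of its underside. Its top is 32 mm above the work surface. The blocks start touching in a row, 40 to 95 mm short of home; sliding the row takes a few N.
- block_4: Pale milled aluminium spacer block, the fourth (the tail of the row, the one to push) of four alike. 52 mm long (its y, along the rail), 32 mm wide (x), 24 mm high, about 0.1 kg. Origin: centre of its underside. Its top is 32 mm above the work surface. The blocks start touching in a row, 40 to 95 mm short of home; sliding the row takes a few N.
- bushing: Dark rusty steel bushing standing upright, 37 mm across, 42 mm high, loose beside the rail; origin at the centre of its underside. To be left alone.
- nut_black: Black hex nut lying flat, 33x38 mm, 20 mm high, loose beside the rail; origin at the centre of its underside. To be left alone.
- collet: Pale steel collet standing upright, 39 mm across, 46 mm high, loose beside the rail; origin at the centre of its underside. To be left alone.
Mind the look-alikes: they are no part of the job. What is shaped like the block_4 but green or purple is not meant.

How it is judged:
By the outcome, as a careful person would: the job done as asked, in the order asked, and still so for the second after the job is handed in, with the robot touching nothing.
It also fails if it takes over 48 s, if anything falls off the work surface, if the arm or the gripper's body presses on something with over 40 N, if the wrist force passes 120 N, or if a joint passes its speed limit or range.

ROBOT

A 6-joint arm with a two-finger parallel gripper is mounted at the origin on a cart in front of the work surface, level with it; the furniture and walls round the work are solid. World frame = base frame: x ahead of the robot, y to its left, z up, the work surface at z = 0. Lengths are in mm, angles in rad, forces in N, time in s.
With the tool pointing down it reaches from about 400 to 925 mm from the base axis. Payload 12.5 kg.
Tool frame: the origin (TCP) lies at the very end of the fingers, on their centre line; the grasp point (between the pads) lies 19 mm behind it; z points along the fingers, y is the line along which they close (so a half turn about z gives the same grasp; the last joint's range is limited). The gripper opens to 95 mm and grips with 3 to 60 N. Pads are 20 mm wide; open, the fingers measure 119 mm over their backs; the gripper's body (75 mm by 180 mm) begins 59 mm behind the grasp point.
Start: joints at [1.079, 0.491, 1.559, -0, 1.092, -0.106], TCP at [235.173, 579.086, 214.661] pointing down, gripper open.
Joint ranges: [-3.1, 3.1], [-0.84, 2.19], [0.05, 2.79], [-1.13, 4.28], [0.06, 2.93], [-2.69, 2.69]. Speed limits (rad/s): [2.22, 2.22, 2.79, 3.14, 3.14, 3.14].

INTERFACE

Orientations are given as [roll, pitch, yaw] about the fixed x, y, z axes, in that order (R = Rz(yaw) Ry(pitch) Rx(roll)).
In Python, from cell import state, imaging, env, spot_in, mark_of gives the robot as it stands. The module is installed in compiled form; this text tells all that it offers.
- The arm moves only by the tool step_arm, never from a script. Its argument "increments" is a list of rows, each an object with "slide": the shift along the tool's x, y, z in m, a list of three; "roll": the turn about the tool's z in rad. A call has 1 to 5 rows; each row is the pose to reach, as a shift and turn from the pose commanded when the call began, along the tool's axes at that moment; what a row does not reach only later rows make up. A row lasts 1/8 s, in which the tool goes at most 62.5 mm and 10.7 degrees, less where a joint would pass 70% of its speed; a pose out of reach is approached as far as the arm can. A call with a gripper value outside its range is refused whole. "fingers" is the opening, from 0 (shut) to 1 (fully open), set as the call begins (left out, the last holds). The fingers move at their own pace and stop on an object; the grip force is fixed at half the most. Time passes only in rows, so rows that repeat a pose let the fingers close. It gives the time, the measured TCP pose, the force, the opening and the grip force at its end, in the units of the state.
- state(): the state, without advancing time (a new reading comes with each control period).
- imaging.read_camera(name): name is "scene" or "top" or "wrist"; returns a dict with "color" (420x560x3 uint8, red, green, blue), "z_map" (420x560 float32, mm along the optical axis (not along the pixel's ray), 0 where there is no reading), "intrinsics" (3x3 intrinsics, pixels), "camera_from_world" (4x4, takes a point from world to camera coordinates). Camera axes: x right, y up, looking along -z (the intrinsics and any distortion apply to the point x, -y, -z); pixel columns grow to the right and rows downward; lengths in mm; the calibration is good to about 2 mm. A picture is of the moment at which its call begins.
- env.job_done(): hands the job in; it is judged then, once.
Trained networks look in the newest picture that a camera, given by its name, has taken for a name from the list of things; names that differ only in an ending like _2 or _b are one class to them, and where a whole thing is asked for, a point or a joint stands for the part that bears it (a point fixed in the world has none). Each returns a list of dicts, best first, with "confidence" (0 to 1); they miss things now and then, are a little off and sometimes report something else, mostly with a low value. They report only what shows in the picture. A call takes as long as a camera call. They do not tell look-alikes from the thing itself.
- spot_in(camera, target): "bbox" ([left, top, right, bottom] in pixels, round what is visible of it).
- mark_of(camera, target): "uv" ([column, row] in pixels: a listed point, or the origin of a listed thing).
The state is a dict: "t": time; "joints": joint angles; "qvel": joint speeds; "tau": joint torques, N m; "eef_pos": TCP position; "tcp_rot": TCP orientation; "ft_force": force on the tool from outside, world axes, zero at the start; "moment": the same for the moment, N m; "opening": opening from 0.0 (shut) to 1.0 (fully open); "grip_force": force on a finger pad.
Only numpy, scipy, OpenCV 4.12 (cv2) and the standard library are available. Lean on these libraries where they do the work, as an engineer would, in place of code of your own. Each camera call takes 0.05 s, during which the arm holds its last target. There are 200 camera calls.

## Working session

There is one attempt and no reset: what is moved stays moved. The work goes in short steps, Python scripts to look and compute and a tool call to move; the robot and the scene stay as the last step left them, time stands still between calls to the robot, and variables do not carry over. Pictures are saved under pics/ and viewed, at most 10 in all, crops included, and the job is handed in when it is done.

Besides the shell and the picture viewer there is one more tool, called after "Emit:" by a JSON object that holds its "api" and its "payload", one argument or row to a line. step_arm: Moves the arm, as the interface text tells. Its arguments: {"type":"object","properties":{"increments":{"type":"array"},"fingers":{"type":"number"}},"required":["increments"]}

```bash
mkdir -p pics; cat > h.py <<'E'
import numpy as np, cv2
from cell import state, imaging, env, spot_in, mark_of
def pw(im,u,v,z=None):
    K=np.array(im["intrinsics"]);T=np.linalg.inv(np.array(im["camera_from_world"]))
    r=np.array([(u-K[0,2])/K[0,0],-(v-K[1,2])/K[1,1],-1.])
    if z is None:
        p=np.r_[r*im["z_map"][int(v),int(u)],1]; return (T@p)[:3]
    d=T[:3,:3]@r; return T[:3,3]+d*(z-T[2,3])/d[2]
def save(im,n,box=None,s=1):
    c=im["color"][...,::-1]
    if box: c=c[box[1]:box[3],box[0]:box[2]]
    cv2.imwrite("pics/"+n,cv2.resize(c,None,fx=s,fy=s,interpolation=cv2.INTER_CUBIC))
E
cat > a.py <<'E'
from h import *
print(state())
for c in("top","scene"):
    im=imaging.read_camera(c); save(im,c+"0.png",s=1.4)
    for t,z in(("rail",0),("stop_face",8),("push_plate",42),("block_1",8),("bushing",0),("nut_black",0),("collet",0)):
        for m in mark_of(c,t): print(c,t,np.round(m["uv"],1),round(m["confidence"],2),np.round(pw(im,*m["uv"],z),1))
    for t in("block_4","keeper"):
        for m in spot_in(c,t): print(c,t,"bbox",np.round(m["bbox"],1),round(m["confidence"],2))
E
python3 a.py
```

```text
{'t': 0.0, 'joints': array([ 1.07936240e+00,  4.91582691e-01,  1.55948245e+00, -1.13079163e-05,
        1.09172643e+00, -1.05611708e-01]), 'qvel': array([-0.00077051,  0.00061034, -0.00119991,  0.00120677, -0.00136452,
        0.00032003]), 'tau': array([-2.47695170e-03, -6.12673616e+01, -2.58168054e+01,  6.90575852e-02,
        4.84452350e-02, -1.20375644e-04]), 'eef_pos': array([235.06198657, 578.8234419 , 214.03602571]), 'tcp_rot': array([-3.14039936e+00, -1.16411822e-04,  2.75577558e+00]), 'ft_force': array([ 0.19914237,  0.44074122, -0.04336951]), 'moment': array([0.01756452, 0.04251307, 0.03618772]), 'grip_force': 0.0, 'opening': 0.9993814030541783}
top rail [299.9 206.5] 0.86 [518.9   9.3   0. ]
top stop_face [219.3 208.6] 0.56 [509.7 178.2   8. ]
top push_plate [317.4 145.9] 0.98 [639.6 -23.6  42. ]
top block_1 [354.1 288.5] 0.94 [ 350.6 -103.4    8. ]
top block_1 [262.1 210. ] 0.89 [508.6  88.4   8. ]
top block_1 [333.6 210.7] 0.81 [510.2 -60.9   8. ]
top block_1 [313.  208.6] 0.75 [513.7 -17.9   8. ]
top block_1 [371.3 160.3] 0.61 [ 619.8 -140.1    8. ]
top block_1 [283.9 2
[... 862 characters left out ...]
56. ] 0.75 [ 611.8 -150.5    8. ]
scene block_1 [263.2 233.7] 0.66 [514.7  93.9   8. ]
scene block_1 [280.1 240.6] 0.59 [517.1  43.7   8. ]
scene nut_black [302.3 280. ] 0.83 [444.9 -89.3   0. ]
scene nut_black [249.9 257.3] 0.16 [434.3  45.6   0. ]
scene collet [285.9 228.3] 0.67 [579.8  89.8   0. ]
scene collet [287.9 248.9] 0.28 [512.8  16.3   0. ]
scene block_4 bbox [249.4 220.4 276.2 235.2] 0.85
scene block_4 bbox [304.7 241.1 336.5 264.4] 0.8
scene block_4 bbox [267.3 228.1 292.  244.8] 0.71
scene block_4 bbox [369.4 242.9 399.8 258.5] 0.7
scene block_4 bbox [284.9 234.9 309.7 252.5] 0.61
scene block_4 bbox [255.6 282.8 289.  313.7] 0.56
scene keeper bbox [317.2 206.9 365.  241.7] 0.87
```

```bash
python3 - <<'E'
from h import *
im=imaging.read_camera("top"); save(im,"topc.png",(190,130,400,310),3.8)
E
```

```text
(no output)
```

View pics/topc.png

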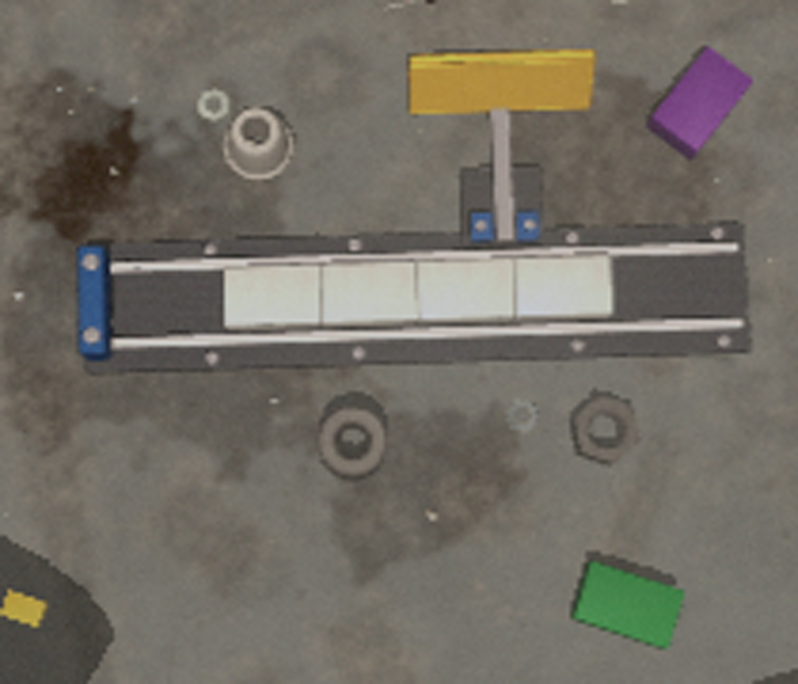

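View pics/scene0.png

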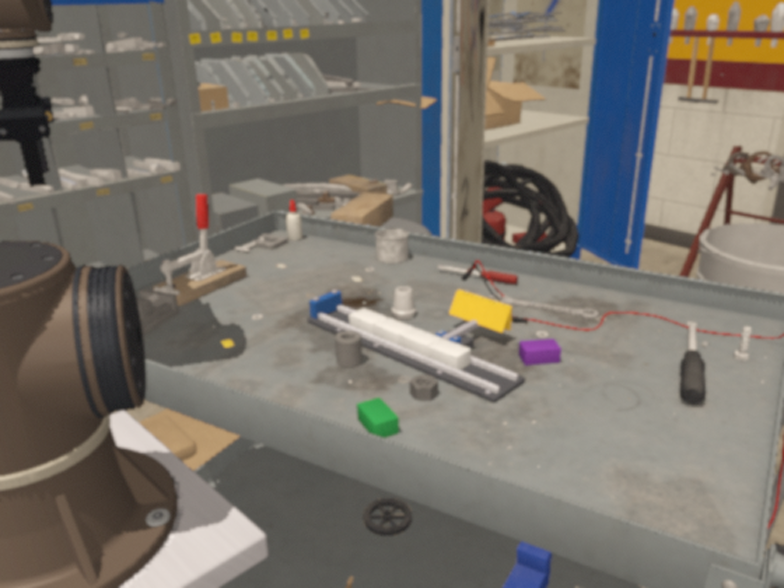

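The pale row of four sits in the rail (crop x 224–612, y 255–327). Block_4 is the pale block at crop (563,286), which is full-image (338,205), farthest from the blue stop at crop (93,300). The green block at crop (630,603) and the purple one at crop (700,100) are loose look-alikes, so I'm ignoring them. The yellow plate is at crop (500,82).

```bash
python3 - <<'E'
from h import *
im=imaging.read_camera("top")
f=lambda n,x,y,z:print(n,np.round(pw(im,190+x/3.8,130+y/3.8,z),1))
f("headA",224,268,32);f("headB",225,327,32);f("tailA",612,255,32);f("tailB",612,315,32)
f("stopin top",108,248,38);f("stopin",108,357,38)
f("endA",744,222,8);f("endB",749,350,8);f("strip far L",112,268,16);f("far R",738,246,16);f("near L",112,343,16);f("near R",742,323,16)
f("plate top L",409,55,58);f("plate top R",593,49,58)
f("bar tip",505,241,27)
f("bush top",352,442,42);f("collet top",257,130,46);f("nut top",605,428,20)
print(im["camera_from_world"])
# heights above tail & depth check
for u,v in((563,286),(274,296),(680,285),(500,85)): print(np.round(pw(im,190+u/3.8,130+v/3.8),1))
E
```

```text
headA [524. 115.  32.]
headB [491.9 113.5  32. ]
tailA [535.4 -94.2  32. ]
tailB [502.7 -94.1  32. ]
stopin top [532.7 177.5  38. ]
stopin [473.6 175.2  38. ]
endA [ 559.7 -170.1    8. ]
endB [ 488.5 -172.     8. ]
strip far L [525.5 177.5  16. ]
far R [ 544.7 -165.1   16. ]
near L [484.  175.9  16. ]
near R [ 502.2 -166.8   16. ]
plate top L [637.4  17.7  58. ]
plate top R [642.6 -80.7  58. ]
bar tip [542.9 -36.8  27. ]
bush top [430.7  44.1  42. ]
collet top [597.5  98.6  46. ]
nut top [443.  -91.9  20. ]
[[ 2.25605063e-02 -9.99666028e-01 -1.26037760e-02  5.28178765e+01]
 [ 9.86817073e-01  2.02460883e-02  1.60568244e-01 -5.16383020e+02]
 [-1.60259441e-01 -1.60601222e-02  9.86944266e-01 -1.04301428e+03]
 [ 0.00000000e+00  0.00000000e+00  0.00000000e+00  1.00000000e+00]]
[517.5 -67.6  34.5]
[509.3  87.6  32.3]
[ 523.9 -134.8    6.8]
[625.6 -32.2  43.7]
```

Emit:
{"api": "step_arm", "payload": {
  "increments": [
    {"slide": [-0.04,-0.042,0],"roll": -0.15},
    {"slide": [-0.08,-0.083,0],"roll": -0.3},
    {"slide": [-0.12,-0.125,0],"roll": -0.44},
    {"slide": [-0.16,-0.166,0],"roll": -0.44},
    {"slide": [-0.2,-0.208,0],"roll": -0.44}
  ],
  "fingers": 0
}}

```text
t: 1.72
eef_pos: [342.7, 309.5, 214.9]
tcp_rot: [3.141, 0.001, -3.087]
ft_force: [-0.1, 0.9, -0.4]
opening: 0.533
grip_force: 0.0
```

Emit:
{"api": "step_arm", "payload": {
  "increments": [
    {"slide": [-0.018,-0.052,0],"roll": 0},
    {"slide": [-0.036,-0.104,0],"roll": 0},
    {"slide": [-0.054,-0.156,0],"roll": 0},
    {"slide": [-0.072,-0.208,0],"roll": 0},
    {"slide": [-0.09,-0.26,0],"roll": 0}
  ]
}}

```text
t: 2.35
eef_pos: [446.7, 54.6, 214.9]
tcp_rot: [3.142, 0.001, -3.087]
ft_force: [0.5, 0.3, 0.5]
opening: 0.025
grip_force: 0.0
```

Emit:
{"api": "step_arm", "payload": {
  "increments": [
    {"slide": [-0.016,-0.048,0],"roll": 0},
    {"slide": [-0.032,-0.096,0],"roll": 0},
    {"slide": [-0.048,-0.144,0.03],"roll": 0},
    {"slide": [-0.064,-0.189,0.07],"roll": 0},
    {"slide": [-0.064,-0.189,0.1],"roll": 0}
  ]
}}

```text
t: 2.98
eef_pos: [521.0, -131.6, 112.9]
tcp_rot: [-3.141, 0.0, -3.09]
ft_force: [0.9, 0.2, -0.2]
opening: 0.005
grip_force: 0.0
```

```bash
python3 - <<'E'
from h import *
im=imaging.read_camera("wrist"); save(im,"w1.png",s=1.4)
for m in mark_of("wrist","block_4"): print(np.round(m["uv"]),round(m["confidence"],2),np.round(pw(im,*m["uv"],8),1))
for u,v in((280,60),(280,210)): print(pw(im,u,v))
E
```

```text
[436. 202.] 0.98 [515.6 -15.6   8. ]
[509. 200.] 0.89 [511.4  39.3   8. ]
[366. 204.] 0.82 [519.9 -68.9   8. ]
[ 419.64619027 -139.3905452     0.73683996]
[ 528.38884745 -133.90150412    7.60815246]
```

View pics/w1.png

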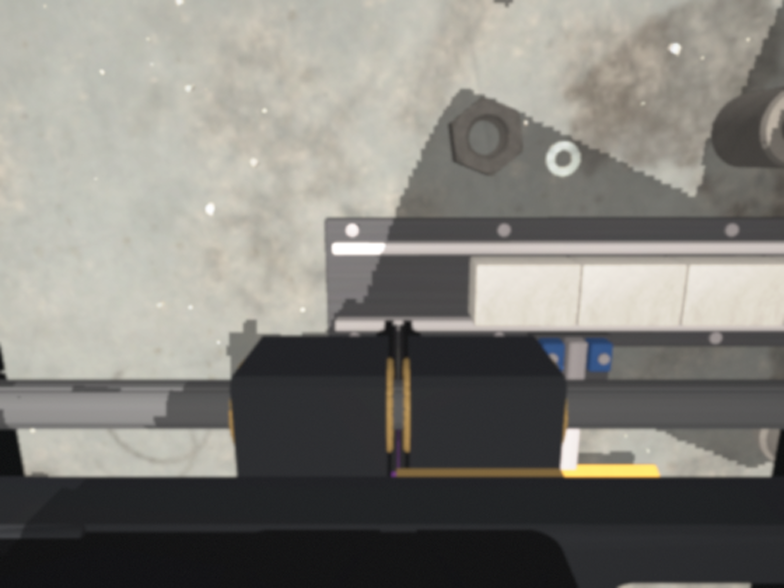

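```bash
python3 - <<'E'
from h import *
im=imaging.read_camera("wrist")
f=lambda n,x,y,z=None:print(n,np.round(pw(im,x/1.4,y/1.4,z),1))
f("tailN",474,264,32);f("tailF",474,324,32);f("stripN",400,254,16);f("stripF",400,318,16);f("stripN2",650,254,16);f("stripF2",650,318,16)
for p in((400,440),(390,330),(407,330),(390,400),(408,400),(300,355),(260,400),(300,400),(300,460),(540,400),(540,460),(232,420),(565,420)): f(str(p),*p)
E
```

```text
tailN [502. -92.  32.]
tailF [532.7 -89.3  32. ]
stripN [ 501.8 -128.2   16. ]
stripF [ 536.4 -126.2   16. ]
stripN2 [494.9   1.3  16. ]
stripF2 [529.3   7.1  16. ]
(400, 440) [ 608.8 -122.3   15. ]
(390, 330) [ 508.  -131.7  122.5]
(407, 330) [ 508.1 -126.2  121.3]
(390, 400) [ 489.7 -131.6  210.7]
(408, 400) [ 489.7 -128.9  210.3]
(300, 355) [ 486.1 -146.3  203.5]
(260, 400) [ 489.5 -150.3  213.1]
(300, 400) [ 489.6 -144.7  212.3]
(300, 460) [ 498.4 -144.3  213.8]
(540, 400) [ 487.4 -110.   213. ]
(540, 460) [ 496.4 -109.2  214. ]
(232, 420) [ 494.1 -155.1  210.9]
(565, 420) [ 490.1 -106.3  213.6]
```

Emit:
{"api": "step_arm", "payload": {
  "increments": [
    {"slide": [0.001,0,0.03],"roll": 0},
    {"slide": [0.001,0,0.06],"roll": 0},
    {"slide": [0.001,0,0.08],"roll": 0},
    {"slide": [0.001,0,0.09],"roll": 0},
    {"slide": [0.001,0,0.09],"roll": 0}
  ]
}}

```text
t: 3.75
eef_pos: [519.7, -128.7, 25.3]
tcp_rot: [-3.141, 0.001, -3.087]
ft_force: [-0.3, 1.2, 0.5]
opening: 0.004
grip_force: 0.0
```

Emit:
{"api": "step_arm", "payload": {
  "increments": [
    {"slide": [0,0,0.006],"roll": 0},
    {"slide": [0,0,0.011],"roll": 0},
    {"slide": [0,0.008,0.011],"roll": 0},
    {"slide": [0,0.014,0.011],"roll": 0},
    {"slide": [0,0.018,0.011],"roll": 0}
  ]
}}

```text
t: 4.38
eef_pos: [518.4, -110.4, 13.8]
tcp_rot: [3.142, 0.0, -3.087]
ft_force: [0.3, -0.3, 0.8]
opening: 0.006
grip_force: 0.0
```

Emit:
{"api": "step_arm", "payload": {
  "increments": [
    {"slide": [0,0.002,0],"roll": 0},
    {"slide": [0,0.004,0],"roll": 0},
    {"slide": [0,0.006,0],"roll": 0},
    {"slide": [0,0.008,0],"roll": 0},
    {"slide": [0,0.01,0],"roll": 0}
  ]
}}

```text
t: 5.0
eef_pos: [517.8, -100.9, 13.6]
tcp_rot: [3.142, 0.0, -3.087]
ft_force: [1.4, -0.2, -0.8]
opening: 0.005
grip_force: 0.4
```

Emit:
{"api": "step_arm", "payload": {
  "increments": [
    {"slide": [0,0.002,0],"roll": 0},
    {"slide": [0,0.004,0],"roll": 0},
    {"slide": [0,0.006,0],"roll": 0},
    {"slide": [0,0.008,0],"roll": 0},
    {"slide": [0,0.01,0],"roll": 0}
  ]
}}

```text
t: 5.62
eef_pos: [517.3, -90.9, 13.6]
tcp_rot: [3.142, 0.0, -3.087]
ft_force: [-0.2, -2.7, -0.2]
opening: 0.005
grip_force: 0.8
```

Emit:
{"api": "step_arm", "payload": {
  "increments": [
    {"slide": [0,0.002,0],"roll": 0},
    {"slide": [0,0.004,0],"roll": 0},
    {"slide": [0,0.006,0],"roll": 0},
    {"slide": [0,0.008,0],"roll": 0},
    {"slide": [0,0.01,0],"roll": 0}
  ]
}}

```text
t: 6.25
eef_pos: [516.7, -80.9, 13.6]
tcp_rot: [3.142, 0.0, -3.087]
ft_force: [-0.5, -2.3, 0.4]
opening: 0.004
grip_force: 0.8
```

Emit:
{"api": "step_arm", "payload": {
  "increments": [
    {"slide": [0,0.003,0],"roll": 0},
    {"slide": [0,0.006,0],"roll": 0},
    {"slide": [0,0.009,0],"roll": 0},
    {"slide": [0,0.012,0],"roll": 0},
    {"slide": [0,0.015,0],"roll": 0}
  ]
}}

```text
t: 6.88
eef_pos: [515.9, -65.8, 13.6]
tcp_rot: [3.141, -0.0, -3.087]
ft_force: [-0.2, -0.6, -0.5]
opening: 0.003
grip_force: 0.8
```

Emit:
{"api": "step_arm", "payload": {
  "increments": [
    {"slide": [0,0.002,0],"roll": 0},
    {"slide": [0,0.004,0],"roll": 0},
    {"slide": [0,0.006,0],"roll": 0},
    {"slide": [0,0.008,0],"roll": 0},
    {"slide": [0,0.01,0],"roll": 0}
  ]
}}

```text
t: 7.5
eef_pos: [515.4, -55.9, 13.6]
tcp_rot: [3.142, 0.0, -3.087]
ft_force: [-0.4, -2.0, -1.3]
opening: 0.003
grip_force: 0.8
```

Emit:
{"api": "step_arm", "payload": {
  "increments": [
    {"slide": [0,0.001,0],"roll": 0},
    {"slide": [0,0.002,0],"roll": 0},
    {"slide": [0,0.003,0],"roll": 0},
    {"slide": [0,0.004,0],"roll": 0},
    {"slide": [0,0.005,0],"roll": 0}
  ]
}}

```text
t: 8.12
eef_pos: [515.1, -51.0, 13.6]
tcp_rot: [3.142, 0.0, -3.087]
ft_force: [0.9, -1.6, 0.6]
opening: 0.003
grip_force: 0.8
```

Emit:
{"api": "step_arm", "payload": {
  "increments": [
    {"slide": [0,0.001,0],"roll": 0},
    {"slide": [0,0.002,0],"roll": 0},
    {"slide": [0,0.003,0],"roll": 0},
    {"slide": [0,0.004,0],"roll": 0},
    {"slide": [0,0.005,0],"roll": 0}
  ]
}}

```text
t: 8.75
eef_pos: [514.8, -46.0, 13.6]
tcp_rot: [3.141, 0.0, -3.087]
ft_force: [-0.3, -1.7, -0.2]
opening: 0.004
grip_force: 0.8
```

```bash
python3 - <<'E'
from h import *
im=imaging.read_camera("top"); save(im,"top2.png",(190,170,400,240),3.8)
E
```

```text
(no output)
```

View pics/top2.png

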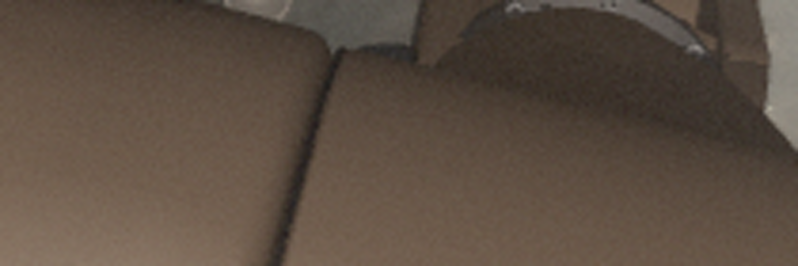

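The arm hides the row from the top camera, so I'll keep pushing slowly and watch the force.

Emit:
{"api": "step_arm", "payload": {
  "increments": [
    {"slide": [0,0.001,0],"roll": 0},
    {"slide": [0,0.002,0],"roll": 0},
    {"slide": [0,0.003,0],"roll": 0},
    {"slide": [0,0.004,0],"roll": 0}
  ]
}}

```text
t: 9.3
eef_pos: [514.6, -42.0, 13.6]
tcp_rot: [3.142, 0.0, -3.087]
ft_force: [0.2, -1.9, -0.8]
opening: 0.005
grip_force: 0.8
```

Emit:
{"api": "step_arm", "payload": {
  "increments": [
    {"slide": [0,0.001,0],"roll": 0},
    {"slide": [0,0.002,0],"roll": 0},
    {"slide": [0,0.003,0],"roll": 0}
  ]
}}

```text
t: 9.68
eef_pos: [514.4, -39.0, 13.6]
tcp_rot: [3.141, -0.0, -3.087]
ft_force: [0.5, -1.5, 0.6]
opening: 0.005
grip_force: 0.8
```

Emit:
{"api": "step_arm", "payload": {
  "increments": [
    {"slide": [0,0.001,0],"roll": 0},
    {"slide": [0,0.002,0],"roll": 0}
  ]
}}

```text
t: 9.93
eef_pos: [514.3, -37.0, 13.6]
tcp_rot: [3.142, 0.0, -3.087]
ft_force: [0.4, -1.6, -0.3]
opening: 0.001
grip_force: 0.9
```

Emit:
{"api": "step_arm", "payload": {
  "increments": [
    {"slide": [0,0.001,0],"roll": 0},
    {"slide": [0,0.002,0],"roll": 0}
  ]
}}

```text
t: 10.18
eef_pos: [515.1, -36.5, 13.9]
tcp_rot: [-3.14, 0.002, -3.087]
ft_force: [0.4, -23.0, 1.0]
opening: -0.001
grip_force: 11.4
```

Emit:
{"api": "step_arm", "payload": {
  "increments": [
    {"slide": [0,0.001,0],"roll": 0},
    {"slide": [0,0.001,0],"roll": 0}
  ]
}}

```text
t: 10.42
eef_pos: [515.4, -36.4, 14.1]
tcp_rot: [-3.139, 0.003, -3.087]
ft_force: [0.0, -25.1, 0.4]
opening: 0.001
grip_force: 12.8
```

The force jumped to 23–25 N and motion stopped at the expected home position, so the train is against the stop. Backing off and up.

Emit:
{"api": "step_arm", "payload": {
  "increments": [
    {"slide": [0,-0.003,0],"roll": 0},
    {"slide": [0,-0.01,0],"roll": 0},
    {"slide": [0,-0.03,0],"roll": 0},
    {"slide": [0,-0.045,0],"roll": 0},
    {"slide": [0,-0.045,0],"roll": 0}
  ]
}}

```text
t: 11.05
eef_pos: [516.7, -80.3, 13.5]
tcp_rot: [3.142, 0.0, -3.089]
ft_force: [0.1, 1.0, 0.5]
opening: 0.003
grip_force: 0.0
```

Emit:
{"api": "step_arm", "payload": {
  "increments": [
    {"slide": [0,0,-0.04],"roll": 0},
    {"slide": [0,0,-0.1],"roll": 0},
    {"slide": [0,-0.04,-0.15],"roll": 0},
    {"slide": [0,-0.1,-0.15],"roll": 0},
    {"slide": [0,-0.1,-0.15],"roll": 0}
  ]
}}

```text
t: 11.68
eef_pos: [522.1, -181.8, 164.2]
tcp_rot: [-3.141, 0.002, -3.091]
ft_force: [-0.3, 0.8, -0.9]
opening: 0.001
grip_force: 0.0
```

```bash
python3 - <<'E'
from h import *
s=state();print(s["eef_pos"],s["tcp_rot"])
im=imaging.read_camera("top"); save(im,"top3.png",(190,130,400,280),3.8)
for m in mark_of("top","push_plate"): print(np.round(m["uv"],1),round(m["confidence"],2),np.round(pw(im,*m["uv"],42),1))
im=imaging.read_camera("wrist"); save(im,"w3.png",s=1.4)
E
```

```text
[ 522.10131741 -181.80478661  164.15592134] [-3.14061702e+00  1.50039045e-03 -3.09095211e+00]
[315.5 144.4] 0.73 [642.7 -19.6  42. ]
```

View pics/top3.png

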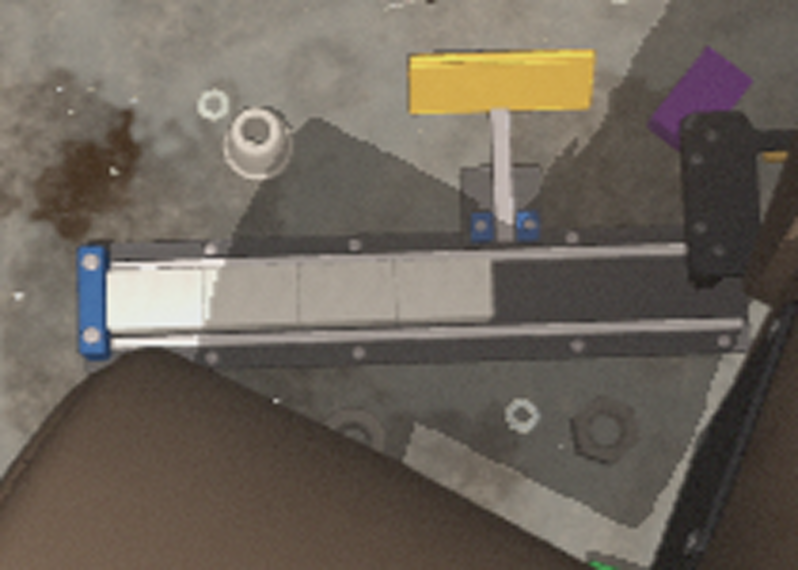

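View pics/w3.png

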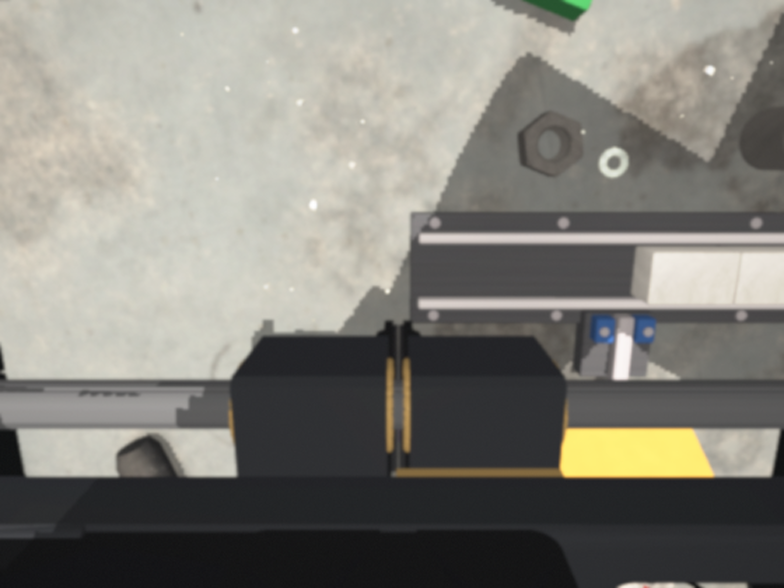

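The head touches the blue stop at crop x≈107, the row is closed, and the tail at crop x≈493 is clear of the bar at x≈505. Next is the plate, from its far side.

Emit:
{"api": "step_arm", "payload": {
  "increments": [
    {"slide": [-0.036,0.03,0],"roll": 0},
    {"slide": [-0.072,0.06,0],"roll": 0},
    {"slide": [-0.108,0.09,0],"roll": 0},
    {"slide": [-0.144,0.12,0],"roll": 0},
    {"slide": [-0.172,0.14,0],"roll": 0}
  ]
}}

```text
t: 12.45
eef_pos: [686.8, -26.3, 163.0]
tcp_rot: [3.141, -0.001, -3.085]
ft_force: [-0.1, 0.6, 0.6]
opening: 0.004
grip_force: 0.0
```

Emit:
{"api": "step_arm", "payload": {
  "increments": [
    {"slide": [0,0,0.04],"roll": 0},
    {"slide": [0,0,0.08],"roll": 0},
    {"slide": [0,0,0.08],"roll": 0}
  ]
}}

```text
t: 12.82
eef_pos: [684.3, -27.9, 80.6]
tcp_rot: [3.14, -0.006, -3.086]
ft_force: [-0.4, 0.0, 0.4]
opening: 0.008
grip_force: 0.0
```

```bash
python3 - <<'E'
from h import *
print(state()["eef_pos"])
im=imaging.read_camera("wrist"); save(im,"w4.png",s=1.4)
for m in mark_of("wrist","push_plate"): print(np.round(m["uv"]),m["confidence"],pw(im,*m["uv"],42))
E
```

```text
[684.27611141 -27.90041793  80.58760304]
[284. 154.] 0.62 [641.45872913 -29.84193135  42.        ]
```

View pics/w4.png

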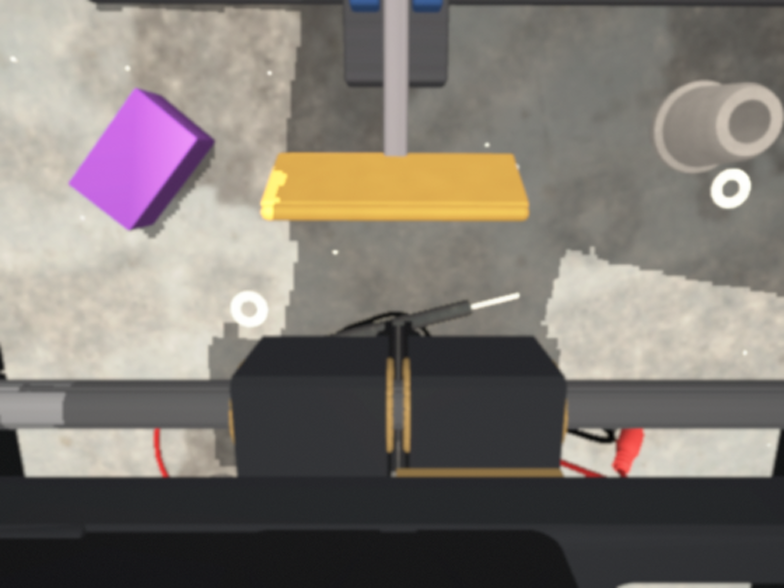

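The wrist view shows the plate centred ahead of the fingers (bar at px (395,100), plate edge at row 210). Going down, then pushing.

Emit:
{"api": "step_arm", "payload": {
  "increments": [
    {"slide": [0,0,0.03],"roll": 0},
    {"slide": [0,0,0.052],"roll": 0},
    {"slide": [0.008,0,0.052],"roll": 0},
    {"slide": [0.015,0,0.052],"roll": 0},
    {"slide": [0.02,0,0.052],"roll": 0}
  ]
}}

```text
t: 13.55
eef_pos: [666.3, -30.9, 33.3]
tcp_rot: [-3.141, 0.002, -3.087]
ft_force: [1.0, 0.9, -0.0]
opening: 0.001
grip_force: 0.0
```

Emit:
{"api": "step_arm", "payload": {
  "increments": [
    {"slide": [0.003,0,0],"roll": 0},
    {"slide": [0.006,0,0],"roll": 0},
    {"slide": [0.009,0,0],"roll": 0},
    {"slide": [0.012,0,0],"roll": 0},
    {"slide": [0.015,0,0],"roll": 0}
  ]
}}

```text
t: 14.18
eef_pos: [651.3, -31.6, 31.6]
tcp_rot: [3.142, 0.001, -3.087]
ft_force: [1.9, 0.4, -1.0]
opening: 0.008
grip_force: 0.8
```

Emit:
{"api": "step_arm", "payload": {
  "increments": [
    {"slide": [0.003,0,0],"roll": 0},
    {"slide": [0.006,0,0],"roll": 0},
    {"slide": [0.009,0,0],"roll": 0},
    {"slide": [0.012,0,0],"roll": 0},
    {"slide": [0.015,0,0],"roll": 0}
  ]
}}

```text
t: 14.8
eef_pos: [636.1, -32.4, 31.6]
tcp_rot: [3.142, 0.0, -3.087]
ft_force: [2.3, -0.1, -0.6]
opening: 0.004
grip_force: 0.8
```

Emit:
{"api": "step_arm", "payload": {
  "increments": [
    {"slide": [0.003,0,0],"roll": 0},
    {"slide": [0.006,0,0],"roll": 0},
    {"slide": [0.009,0,0],"roll": 0},
    {"slide": [0.012,0,0],"roll": 0},
    {"slide": [0.015,0,0],"roll": 0}
  ]
}}

```text
t: 15.42
eef_pos: [621.1, -33.3, 31.6]
tcp_rot: [3.142, 0.0, -3.087]
ft_force: [1.9, 0.9, -0.3]
opening: 0.006
grip_force: 0.8
```

Emit:
{"api": "step_arm", "payload": {
  "increments": [
    {"slide": [0.003,0,0],"roll": 0},
    {"slide": [0.006,0,0],"roll": 0},
    {"slide": [0.009,0,0],"roll": 0},
    {"slide": [0.011,0,0],"roll": 0},
    {"slide": [0.013,0,0],"roll": 0}
  ]
}}

```text
t: 16.05
eef_pos: [608.2, -34.0, 31.6]
tcp_rot: [3.142, 0.0, -3.087]
ft_force: [1.5, 0.3, 0.4]
opening: 0.004
grip_force: 0.8
```

Emit:
{"api": "step_arm", "payload": {
  "increments": [
    {"slide": [0.001,0,0],"roll": 0},
    {"slide": [0.002,0,0],"roll": 0},
    {"slide": [0.003,0,0],"roll": 0}
  ]
}}

```text
t: 16.42
eef_pos: [605.3, -34.1, 31.6]
tcp_rot: [3.142, 0.0, -3.087]
ft_force: [1.7, 1.5, 0.1]
opening: 0.005
grip_force: 0.8
```

Emit:
{"api": "step_arm", "payload": {
  "increments": [
    {"slide": [0.001,0,0],"roll": 0},
    {"slide": [0.002,0,0],"roll": 0},
    {"slide": [0.003,0,0],"roll": 0}
  ]
}}

```text
t: 16.8
eef_pos: [602.2, -34.3, 31.7]
tcp_rot: [3.142, 0.0, -3.087]
ft_force: [0.9, 1.0, -0.6]
opening: 0.004
grip_force: 0.8
```

Emit:
{"api": "step_arm", "payload": {
  "increments": [
    {"slide": [0.001,0,0],"roll": 0},
    {"slide": [0.002,0,0],"roll": 0},
    {"slide": [0.003,0,0],"roll": 0}
  ]
}}

```text
t: 17.18
eef_pos: [600.0, -34.4, 31.7]
tcp_rot: [-3.141, 0.002, -3.087]
ft_force: [7.8, 3.0, -3.5]
opening: 0.004
grip_force: 3.7
```

Emit:
{"api": "step_arm", "payload": {
  "increments": [
    {"slide": [0.001,0,0],"roll": 0},
    {"slide": [0.002,0,0],"roll": 0}
  ]
}}

```text
t: 17.42
eef_pos: [599.9, -34.5, 31.9]
tcp_rot: [-3.141, 0.006, -3.088]
ft_force: [16.7, 4.1, -7.8]
opening: 0.004
grip_force: 8.2
```

Hard stop reached. Backing off, lifting and checking.

Emit:
{"api": "step_arm", "payload": {
  "increments": [
    {"slide": [-0.004,0,0],"roll": 0},
    {"slide": [-0.02,0,0],"roll": 0},
    {"slide": [-0.05,0,0],"roll": 0},
    {"slide": [-0.06,0,-0.03],"roll": 0},
    {"slide": [-0.06,0,-0.08],"roll": 0}
  ]
}}

```text
t: 18.05
eef_pos: [656.5, -31.3, 110.7]
tcp_rot: [3.141, -0.004, -3.087]
ft_force: [0.5, -0.4, -0.0]
opening: 0.009
grip_force: 0.0
```

Emit:
{"api": "step_arm", "payload": {
  "increments": [
    {"slide": [0,-0.02,-0.06],"roll": 0},
    {"slide": [0,-0.06,-0.1],"roll": 0},
    {"slide": [0,-0.12,-0.12],"roll": 0},
    {"slide": [0,-0.18,-0.12],"roll": 0},
    {"slide": [0,-0.2,-0.12],"roll": 0}
  ]
}}

```text
t: 18.68
eef_pos: [667.2, -234.3, 231.3]
tcp_rot: [3.142, -0.001, -3.09]
ft_force: [-0.8, 0.4, -1.1]
opening: 0.004
grip_force: 0.0
```

```bash
python3 - <<'E'
from h import *
print(state()["eef_pos"])
im=imaging.read_camera("top"); save(im,"top5.png",(190,130,400,280),3.8)
for t,z in(("push_plate",42),("bushing",0),("nut_black",0),("collet",0)):
    for m in mark_of("top",t): print(t,np.round(m["uv"]),round(m["confidence"],2),np.round(pw(im,*m["uv"],z)))
E
```

```text
[ 667.17441109 -234.33897102  231.26250377]
push_plate [317. 172.] 0.48 [584. -23.  42.]
```

View pics/top5.png

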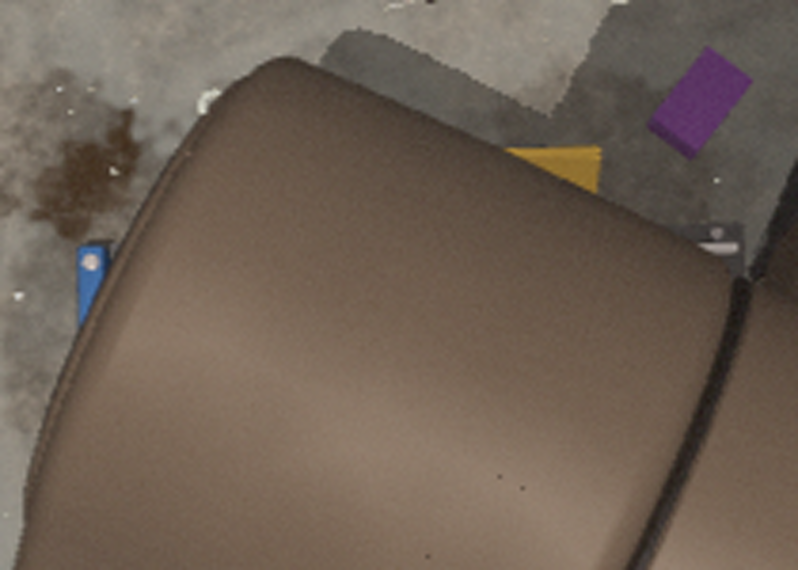

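The arm blocks most of the view, although the plate has moved in about 55 mm (top edge from crop row 50 to 148). Moving further right for a clear look.

Emit:
{"api": "step_arm", "payload": {
  "increments": [
    {"slide": [0.04,-0.04,0],"roll": 0},
    {"slide": [0.08,-0.08,0],"roll": 0},
    {"slide": [0.12,-0.12,0],"roll": 0},
    {"slide": [0.16,-0.16,0],"roll": 0},
    {"slide": [0.2,-0.2,0],"roll": 0}
  ]
}}

```text
t: 19.55
eef_pos: [478.8, -441.0, 231.9]
tcp_rot: [3.141, 0.0, -3.085]
ft_force: [-0.4, -1.3, 0.4]
opening: 0.006
grip_force: 0.0
```

```bash
python3 - <<'E'
from h import *
im=imaging.read_camera("top"); save(im,"top6.png",(190,130,400,280),3.8)
for t,z in(("push_plate",42),("bushing",0),("nut_black",0),("collet",0)):
    for m in mark_of("top",t): print(t,np.round(m["uv"]),round(m["confidence"],2),np.round(pw(im,*m["uv"],z)))
E
```

```text
push_plate [320. 170.] 0.72 [589. -29.  42.]
bushing [220. 209.] 0.55 [511. 178.   0.]
bushing [283. 249.] 0.53 [428.  42.   0.]
nut_black [351. 240.] 0.47 [449. -97.   0.]
collet [261. 170.] 0.75 [595.  93.   0.]
```

View pics/top6.png

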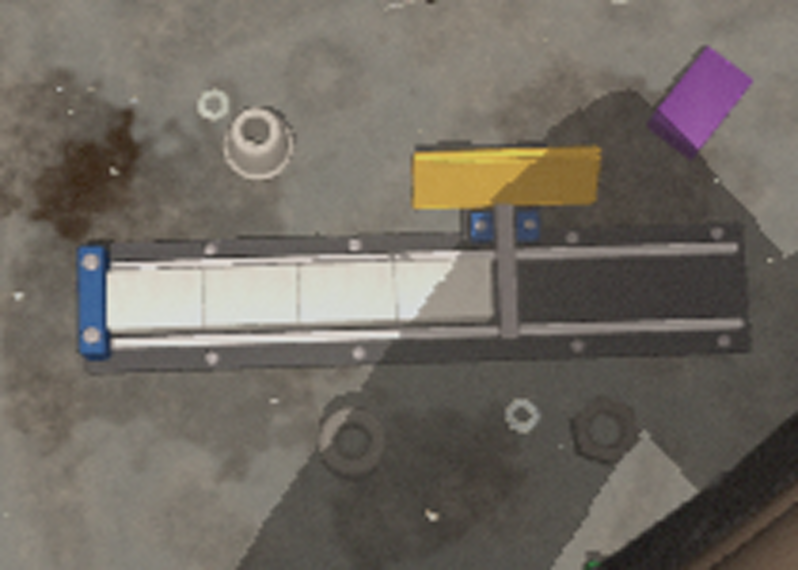

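The bar crosses the whole channel (tip at crop (508,337)) just behind the tail at x≈493. The row is closed against the stop, and the loose parts haven't moved. Handing in.

```bash
python3 -c "
from h import *
print(env.job_done())"
```

```text
the job is handed in; nothing more can be done
None
```

The job is handed in, though no verdict came back: the last picture shows all four blocks home against the blue stop, the keeper bar closed behind the last one, the bushing, black nut and collet where they stood, and the arm clear (about 20 s used).

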